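Re-tension the whetstone's cam clamp

TASK

The whetstone on the kitchen island sits loose because its cam clamp is set too slack. Flip that clamp's lever fully open, then turn its wing nut clockwise (seen from above) until the wing lies in line with the clamp's strap, and then flip the lever fully closed again. Do not touch the chopping board or the like clamp that holds it.

Things in the scene. Friction and masses are not known exactly. Their poses are not given: they have to be found in the camera images.
- stone_clamp: Fixed clamp with the whetstone it holds (reddish-brown top, 200 x 68 mm, top 54 mm high, pale wood base from x = 32 mm on). Origin on the island's top, on the axis of the upright stud under the wing nut. x: level along the strap (30 mm wide, top 49 mm high) to the stone, roughly away from the robot; z up. Lever pivot at (-95, 0, 55) mm in a fork 36 mm wide, 70 mm high.
- stone_lever (a joint): Steel lever in the clamp's x-z plane, black 26 mm ball centred 130 mm from the pivot, at x = -95 + 130 sin(0.698 - q), z = 55 + 130 cos(0.698 - q) mm. 0 rad = closed stop (leans to the stone, ball over the nut and in its way); 1.5 = open stop (leans away). Starts 0 to 0.15. Stays where left; 2 to 3 N at the ball moves it. Pinch the ball from above across y, carry it along the arc.
- stone_nut (a joint): Steel wing nut turning about the clamp's z axis. Its wing is an upright plate 60 mm long, 12 thick, 63 to 97 mm above the island. 0 rad = wing along the clamp's x axis (right tension); negative = slack: wing turned anticlockwise from above by that angle. Clockwise raises the value. Starts at -1.3 to -0.8, stays where left, takes about 0.1 N m. Stops at -1.6 and 0.6.
- board_clamp: The like clamp beside it, same sizes and axes, lever closed, wing along its strap, fixed together with the dark chopping board it holds (270 x 170 x 26 mm, from x = 32 mm on). Not to be touched.

How it is judged:
By the outcome, as a careful person would: the job done as asked, in the order asked, and still so for the second after the job is handed in, with the robot touching nothing.
It also fails if it takes over 58 s, if anything falls off the work surface, if the arm or the gripper's body presses on something with over 40 N, if the wrist force passes 120 N, or if a joint passes its speed limit or range.

ROBOT

A 7-joint arm with a two-finger parallel gripper is mounted at the origin on the work surface. World frame = base frame: x ahead of the robot, y to its left, z up, the work surface at z = 0. Lengths are in m, angles in degrees, forces in N, time in s.
With the tool pointing down it reaches from about 0.4 to 0.85 m from the base axis. Payload 10.4 kg.
Tool frame: the origin (TCP) lies at the very end of the fingers, on their centre line; the grasp point (between the pads) lies 19 mm behind it; x points along the fingers, z is the direction in which the jaws open and shut, and the axes are right-handed (so a half turn about x gives the same grasp; the last joint's range is limited). The gripper opens to 87 mm and grips with 3 to 60 N. Pads are 19 mm wide; open, the fingers measure 117 mm over their backs; the gripper's body (75 mm by 190 mm) begins 51 mm behind the grasp point.
Start: joints at [-66.211, 19.034, -3.707, 83.658, 1.238, 77.344, -5.071], TCP at [0.265, 0.566, 0.183] pointing down, gripper open.
Joint ranges: [-148.97, 148.97], [-28.65, 121.19], [-84.17, 76.75], [9.2, 138.47], [-72.65, 252.65], [3.7, 117.97], [-149.18, 149.18]. Speed limits (degrees/s): [127.2, 127.2, 159.86, 159.86, 180, 180, 180].

INTERFACE

Orientations are given as [roll, pitch, yaw] about the fixed x, y, z axes, in that order (R = Rz(yaw) Ry(pitch) Rx(roll)).
In Python, from rig import ctrl, eyes, ticket gives the robot as it stands.
- The arm moves only by the tool move_arm, never from a script. Its arguments are lists of equal length, an entry for each row: "offset": the shift along the tool's x, y, z in m, a list of three; "twist": the turn about the tool's x in degrees. In form: {"offset": [[x, y, z], ...], "twist": [twist, ...]}. A call has 1 to 10 rows; each row is the pose to reach, as a shift and turn from the pose commanded when the call began, along the tool's axes at that moment; what a row does not reach only later rows make up. A row lasts 1/8 s, in which the tool goes at most 62.5 mm and 10.7 degrees, less where a joint would pass 70% of its speed; a pose out of reach is approached as far as the arm can. A call with a gripper value outside its range is refused whole. "fingers" is the opening, from -1 (shut) to 1 (fully open), set as the call begins (left out, the last holds). The fingers move at their own pace and stop on an object; the grip force is fixed at half the most. Time passes only in rows, so rows that repeat a pose let the fingers close. It gives the time, the measured TCP pose, the force and the opening at its end, in the units of the state.
- ctrl.state(): the state, without advancing time (a new reading comes with each control period).
- eyes.snapshot(name): name is "side" or "top" or "wrist"; returns the picture (384x512x3 uint8, blue, green, red); there is no depth.
- eyes.camera_info(name): a dict with "camera_matrix" (3x3 intrinsics, pixels), "k1" (the pictures are not rectified: a ray, as slopes to the right and down, at radius r is drawn at 1 + k1 r^2 times it, then the intrinsics apply), "rvec" (rotation vector, rad) and "tvec" (3), from world to camera coordinates, as OpenCV has them; the wrist camera has in their place "T_tool_cam" (4x4, takes a point from camera to tool coordinates, whose origin is the TCP and whose axes are the tool frame's). Camera axes: x right, y down, z forward; pixel columns grow to the right and rows downward; lengths in m; the calibration is good to about 2 mm. A picture is of the moment at which its call begins: read the wrist's pose just before it. camera_info takes no time and is no camera call.
- ticket.hand_in(): hands the job in, once; it reports no verdict.
The state is a dict: "time": time; "joint_pos": joint angles; "qvel": joint speeds; "joint_torque": joint torques, N m; "position": TCP position; "tool_rot": TCP orientation; "wrist_force": force on the tool from outside, world axes, zero at the start; "ft_torque": the same for the moment, N m; "gripper_width": finger opening in m.
Only numpy, scipy, OpenCV 4.12 (cv2) and the standard library are available. Lean on these libraries where they do the work, as an engineer would, in place of code of your own. Each camera call takes 0.05 s, during which the arm holds its last target.

## Working session

There is one attempt and no reset: what is moved stays moved. The work goes in short steps, Python scripts to look and compute and a tool call to move; the robot and the scene stay as the last step left them, time stands still between calls to the robot, and variables do not carry over. Pictures are saved under pics/ and viewed, and the job is handed in when it is done.

Besides the shell and the picture viewer there is one more tool, called as a command line: name --pt "numbers of a row" for each row, then --argument value for the rest. move_arm: Moves the arm, as the interface text tells. Its arguments: {"type":"object","properties":{"offset":{"type":"array"},"twist":{"type":"array"},"fingers":{"type":"number"}},"required":["offset","twist"]}

```bash
mkdir -p pics; ls; python3 - <<'E'
from rig import ctrl, eyes, ticket
import cv2
s=ctrl.state(); print(s)
for n in ["side","top","wrist"]:
    print(n,eyes.camera_info(n)); cv2.imwrite(f"pics/{n}0.png",eyes.snapshot(n))
E
```

```text
pics
{'time': 0.0, 'joint_pos': array([-66.20833271,  19.07256649,  -3.70780133,  83.70780779,
         1.23855669,  77.34299668,  -5.07053021]), 'qvel': array([ 0.08711134,  0.00695198, -0.03519619,  0.09223154,  0.06232646,
        0.03479739,  0.04017967]), 'joint_torque': array([ 1.46406146e-03, -6.23256969e+01,  2.57414603e-02, -3.89905500e+01,
       -6.12311717e-02,  3.98143684e-02,  1.48327681e-04]), 'position': array([0.26480433, 0.56562411, 0.18233255]), 'tool_rot': array([-176.82976117,   89.91652251, -111.91398591]), 'wrist_force': array([-0.00385226,  0.03847497,  0.5380848 ]), 'ft_torque': array([ 0.04724286,  0.02540067, -0.02594025]), 'gripper_width': 0.08702211645165263}
side {'camera_matrix': array([[420.35731101,   0.        , 246.10564125],
       [  0.        , 420.35731101, 196.80857806],
       [  0.        ,   0.        ,   1.        ]]), 'k1': -0.005613420817130969, 'rvec': array([ 1.02109085, -2.39012321,  1.09417733]), 'tvec': array([0.4000847 , 0.31469662, 0.51156949])}
top {'camera_matrix': array([[492.32800966,   0.        , 245.35154653],
       [  0.        , 492.32800966, 191.02048999],
       [  0.        ,   0.        ,   1.        ]]), 'k1': -0.2120310573560546, 'rvec': array([ 2.16394171, -2.17763076,  0.11277757]), 'tvec': array([-0.01820361,  0.60033165,  1.11548895])}
wrist {'camera_matrix': array([[287.96260847,   0.        , 254.60097948],
       [  0.        , 287.96260847, 193.7749265 ],
       [  0.        ,   0.        ,   1.        ]]), 'k1': -0.03630006383024224, 'T_tool_cam': array([[-5.82145571e-04, -2.71155206e-01,  9.62535462e-01,
        -2.01846391e-01],
       [-3.23349284e-04, -9.62535524e-01, -2.71155419e-01,
         7.41047309e-02],
       [ 9.99999778e-01, -4.69087079e-04,  4.72657951e-04,
         3.23763182e-04],
       [ 0.00000000e+00,  0.00000000e+00,  0.00000000e+00,
         1.00000000e+00]])}
```

View pics/side0.png

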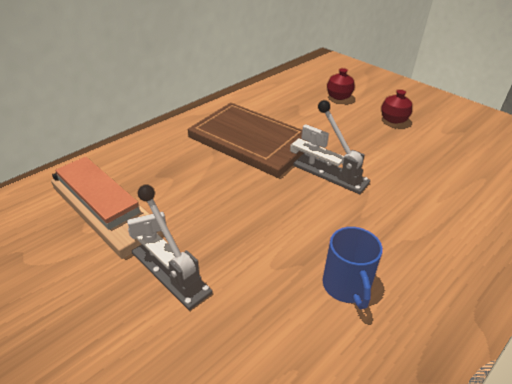

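View pics/top0.png

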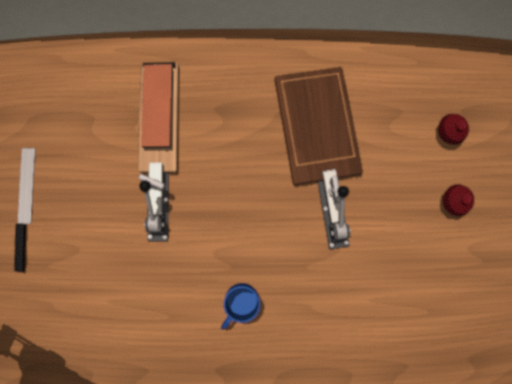

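View pics/wrist0.png

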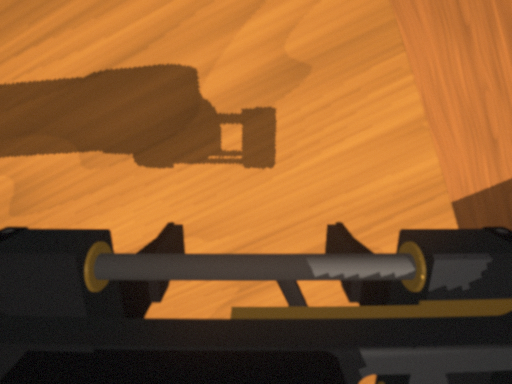

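```bash
cat > h.py <<'E'
import numpy as np, cv2
from rig import ctrl, eyes, ticket
from scipy.spatial.transform import Rotation as R
def cam(name,state=None):
    c=eyes.camera_info(name)
    if name=="wrist":
        T=np.array(c["T_tool_cam"]); Rt=R.from_euler('xyz',state["tool_rot"],degrees=True).as_matrix()
        return c, Rt@T[:3,:3], Rt@T[:3,3]+state["position"]
    Rm=cv2.Rodrigues(c["rvec"])[0]; return c,Rm.T,-Rm.T@c["tvec"]
def ray(cm,uv):
    c,Rw,o=cm
    n=cv2.undistortPoints(np.array([[uv]],float),c["camera_matrix"],np.array([c["k1"],0,0,0]))[0,0]
    d=Rw@np.array([n[0],n[1],1]); return o,d/np.linalg.norm(d)
def plane(cm,uv,z):
    o,d=ray(cm,uv); return o+d*(z-o[2])/d[2]
def tri(l):
    A=np.zeros((3,3));b=np.zeros(3)
    for o,d in l:
        P=np.eye(3)-np.outer(d,d);A+=P;b+=P@o
    p=np.linalg.solve(A,b); return p,[np.linalg.norm(np.cross(p-o,d)) for o,d in l]
def proj(cm,p):
    c,Rw,o=cm
    q=Rw.T@(np.array(p)-o); D=np.array([c["k1"],0,0,0.])
    return cv2.projectPoints(q.reshape(1,1,3),np.zeros(3),np.zeros(3),c["camera_matrix"],D)[0][0,0]
E
python3 - <<'E'
from h import *
t=cv2.imread("pics/top0.png");s=cv2.imread("pics/side0.png")
ct,cs=cam("top"),cam("side")
def dark(im,x0,y0,x1,y1,th=45):
    m=(im.max(2)<th).astype(np.uint8); k=np.zeros_like(m);k[y0:y1,x0:x1]=m[y0:y1,x0:x1]
    n,l,st,c=cv2.connectedComponentsWithStats(k); i=1+np.argmax(st[1:,4]); return c[i],st[i]
bt=dark(t,135,172,155,197);bs=dark(s,130,178,160,206);print(bt,bs)
print("ball",tri([ray(ct,bt[0]),ray(cs,bs[0])]))
hsv=cv2.cvtColor(t,cv2.COLOR_BGR2HSV)
# stone
b,g,r=[t[...,i].astype(int) for i in range(3)]
print(t[110,157],t[160,170],t[120,200])
m=((r-g>75)&(abs(g-b)<45)).astype(np.uint8);m[:, :130]=0;m[:,190:]=0;m[200:]=0
cn=max(cv2.findContours(m,0,2)[0],key=cv2.contourArea)
rc=cv2.minAreaRect(cn);bx=cv2.boxPoints(rc);print(rc)
P=np.array([plane(ct,p,.054) for p in bx]);print(P.round(4),P.mean(0))
for i in range(4):
    d=P[(i+1)%4]-P[i];print(np.linalg.norm(d),np.degrees(np.arctan2(d[1],d[0])))
cv2.imwrite("pics/tz.png",cv2.resize(t[145:250,115:200],None,fx=5.6,fy=5.6,interpolation=cv2.INTER_CUBIC))
cv2.imwrite("pics/sz.png",cv2.resize(s[175:310,110:230],None,fx=4.4,fy=4.4,interpolation=cv2.INTER_CUBIC))
E
```

```text
Traceback (most recent call last):
ValueError: attempt to get argmax of an empty sequence
```

```bash
ls -la pics; python3 - <<'E'
import cv2
t=cv2.imread("pics/top0.png");s=cv2.imread("pics/side0.png")
print(t[180:192:2,138:154:2].max(2)); print(s[184:202:3,138:156:3].max(2))
cv2.imwrite("pics/tz.png",cv2.resize(t[145:250,115:200],None,fx=5.6,fy=5.6,interpolation=cv2.INTER_CUBIC))
cv2.imwrite("pics/sz.png",cv2.resize(s[175:310,110:230],None,fx=4.4,fy=4.4,interpolation=cv2.INTER_CUBIC))
E
```

```text
total 764
drwxr-xr-x 2 agent agent   4096 Dec  7 14:15 .
drwxr-xr-x 3 agent agent   4096 Dec  7 14:15 ..
-rw-r--r-- 1 agent agent 241900 Dec  7 14:15 side0.png
-rw-r--r-- 1 agent agent 245717 Dec  7 14:15 top0.png
-rw-r--r-- 1 agent agent 279852 Dec  7 14:15 wrist0.png
[[166 145 109 109 125 172 201 202]
 [164 108  39  29  34  69 152 199]
 [144  56  29  34  28  22  82 148]
 [144  48  27  34  23  24  48  88]
 [148  76  22  25  21  34 106 135]
 [154 120  60  29  28  90 195 221]]
[[193 194 145 134 201 200]
 [184  60  67  63  56 178]
 [ 95  64  71  64  63  76]
 [ 62  61  64  61  59  53]
 [105  57  58  59  58  72]
 [213  82  49  54  66 166]]
```

View pics/tz.png

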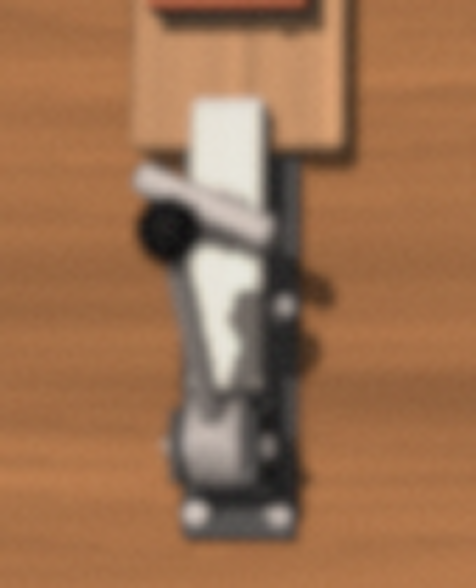

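View pics/sz.png

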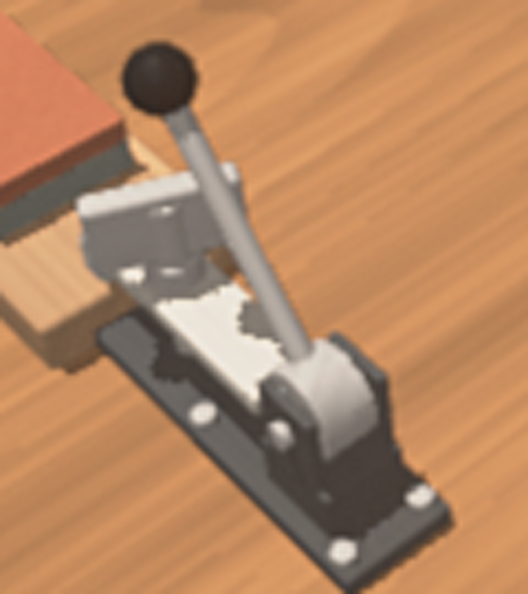

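```bash
cat > m.py <<'E'
from h import *
t=cv2.imread("pics/top0.png");s=cv2.imread("pics/side0.png")
ct,cs=cam("top"),cam("side")
def dark(im,x0,y0,x1,y1,th):
    m=(im.max(2)<th).astype(np.uint8); k=np.zeros_like(m);k[y0:y1,x0:x1]=m[y0:y1,x0:x1]
    n,l,st,c=cv2.connectedComponentsWithStats(k); i=1+np.argmax(st[1:,4]); return c[i],st[i]
bt=dark(t,135,172,155,197,90);bs=dark(s,130,178,160,206,100);print(bt,bs)
print("ball",tri([ray(ct,bt[0]),ray(cs,bs[0])]))
b,g,r=[t[...,i].astype(int) for i in range(3)]
m=((r-g>75)&(abs(g-b)<45)).astype(np.uint8);m[:, :130]=0;m[:,190:]=0;m[200:]=0
cn=max(cv2.findContours(m,0,2)[0],key=cv2.contourArea)
rc=cv2.minAreaRect(cn);bx=cv2.boxPoints(rc);print(rc)
P=np.array([plane(ct,p,.054) for p in bx]);print(P.round(4),P.mean(0))
for i in range(4):
    d=P[(i+1)%4]-P[i];print(np.linalg.norm(d),np.degrees(np.arctan2(d[1],d[0])))
f=lambda x,y:(115+x/5.6-.4,145+y/5.6-.4)
print("strap end",plane(ct,f(190,98),.049),plane(ct,f(265,98),.049))
print("strap L low",plane(ct,f(188,215),.049), "R low",plane(ct,f(268,260),.049))
print("wing ends top",plane(ct,f(143,180),.097),plane(ct,f(266,230),.097))
print("base corners",plane(ct,f(184,540),.008),plane(ct,f(297,540),.008))
print("woodbase corners",plane(ct,f(133,150),.025),plane(ct,f(345,152),.025))
E
python3 m.py
```

```text
(array([144.98113208, 186.17924528]), array([140, 181,  13,  13, 106], dtype=int32)) (array([145.76168224, 192.69626168]), array([138, 185,  17,  17, 214], dtype=int32))
ball (array([0.59910413, 0.18819287, 0.16001124]), [np.float64(0.0010009360057589402), np.float64(0.0010009360057590163)])
((155.75567626953125, 105.00595092773438), (26.10921859741211, 78.60665130615234), 1.3322198390960693)
[[0.7093 0.2184 0.054 ]
 [0.902  0.2201 0.054 ]
 [0.8987 0.1566 0.054 ]
 [0.707  0.1569 0.054 ]] [0.80428266 0.18799787 0.054     ]
0.19272323012476147 0.4860762573187477
0.06351874702770696 -92.97528655629155
0.19169985264515957 179.92259023317652
0.06158138908275606 87.87787257053246
strap end [0.66724606 0.2025872  0.049     ] [0.66690637 0.17105657 0.049     ]
strap L low [0.61836029 0.20260402 0.049     ] R low [0.59947956 0.16893554 0.049     ]
wing ends top [0.62674028 0.21150347 0.097     ] [0.60644884 0.16184107 0.097     ]
base corners [0.48462485 0.21103417 0.008     ] [0.48469601 0.16257025 0.008     ]
woodbase corners [0.64913257 0.23149116 0.025     ] [0.64744565 0.14072677 0.025     ]
```

```bash
cat > plan.py <<'E'
from h import *
O=np.array([0.6167,0.1875]); YAW=0.0
def arc(q):
    a=.698-q; x=-.095+.130*np.sin(a); z=.055+.130*np.cos(a)
    return np.array([O[0]+x*np.cos(YAW),O[1]+x*np.sin(YAW),z])
def rel(targets,jaw=None):
    """targets: TCP world positions; jaw: world angle deg of jaw direction (mod 180)"""
    s=ctrl.state(); Rm=R.from_euler('xyz',s["tool_rot"],degrees=True).as_matrix()
    for p in targets: print((Rm.T@(np.array(p)-s["position"])).round(4).tolist())
    z=Rm[:,2]; a=np.degrees(np.arctan2(z[1],z[0])); print("axes x",Rm[:,0].round(3),"jaw ang",a.round(2))
    if jaw is not None:
        # twist t about tool x (down): world angle changes by -t
        d=-(jaw-a); d=(d+90)%180-90; print("twist",round(d,2))
    print("t",round(s["time"],2),s["position"].round(4),"F",s["wrist_force"].round(1),"w",round(s["gripper_width"],4),"j",s["joint_pos"].round(0))
E
python3 - <<'E'
from plan import *
rel([[.598,.1875,.23],[.598,.1875,.141]],90)
E
```

```text
[-0.0472, -0.4621, -0.2014]
[0.0418, -0.4621, -0.2013]
axes x [-0.    -0.001 -1.   ] jaw ang 64.92
twist -25.08
t 0.15 [0.2648 0.5658 0.1825] F [-0.3  0.2  0.7] w 0.0869 j [-66.  19.  -4.  84.   1.  77.  -5.]
```

move_arm --pt "-0.047 -0.03 -0.013" --pt "-0.047 -0.08 -0.035" --pt "-0.047 -0.13 -0.057" --pt "-0.047 -0.18 -0.079" --pt "-0.047 -0.23 -0.1" --pt "-0.047 -0.28 -0.122" --pt "-0.047 -0.33 -0.144" --pt "-0.047 -0.38 -0.166" --pt "-0.047 -0.43 -0.188" --pt "-0.047 -0.462 -0.201" --twist '[-2.5, -5, -7.5, -10, -12.5, -15, -17.5, -20, -22.5, -25]' --fingers 1

```text
time: 1.4
position: [0.5996, 0.1851, 0.2299]
tool_rot: [176.5, 89.9, -93.7]
wrist_force: [-0.5, -0.2, 0.2]
gripper_width: 0.087
```

```bash
python3 - <<'E'
from plan import *
s=ctrl.state(); w=eyes.snapshot("wrist"); cv2.imwrite("pics/w1.png",w)
rel([[.598,.1875,.23],[.598,.1875,.141]],90)
cm=cam("wrist",s); print(proj(cm,[.598,.1875,.160]))
E
```

```text
[-0.0005, 0.0038, 0.0065]
[0.0885, 0.0039, 0.0068]
axes x [ 0.001 -0.003 -1.   ] jaw ang 89.73
twist -0.27
t 1.45 [0.6018 0.1809 0.2295] F [ 0.1 -4.2 -0.8] w 0.0869 j [-30.  18.  12.  80.  -3.  82.  71.]
[256.71324649 189.63715481]
```

View pics/w1.png

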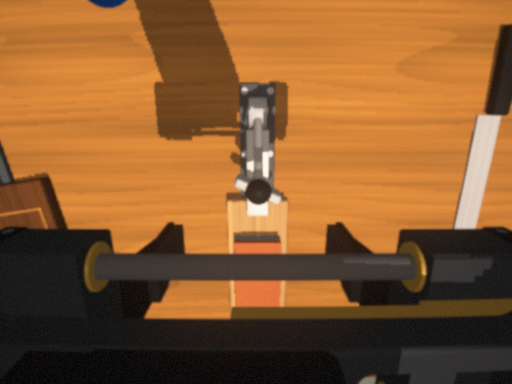

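move_arm --pt "0 0 0" --pt "0 0 0" --pt "0 0 0" --twist '[0, 0, 0]'

```text
time: 1.82
position: [0.5975, 0.1895, 0.2302]
tool_rot: [10.4, 90.0, 100.4]
wrist_force: [0.2, 0.1, 0.4]
gripper_width: 0.0869
```

```bash
python3 - <<'E'
from plan import *
s=ctrl.state(); w=eyes.snapshot("wrist"); cv2.imwrite("pics/w2.png",w)
rel([[.598,.1875,.23],[.598,.1875,.141]],90)
cm=cam("wrist",s); print(proj(cm,[.598,.1875,.160]))
m=(w.max(2)<60).astype(np.uint8); m[:172]=0;m[210:]=0;m[:,:235]=0;m[:,282:]=0
n,l,st,c=cv2.connectedComponentsWithStats(m);print(st,c); i=1+np.argmax(st[1:,4])
print(plane(cm,c[i],.160))
E
```

```text
[0.0002, -0.0004, -0.0018]
[0.0892, -0.0004, -0.0018]
axes x [-0.  0. -1.] jaw ang 90.01
twist 0.01
t 1.88 [0.5976 0.1893 0.2302] F [-0.5  0.1 -0.9] w 0.087 j [-30.  18.  11.  80.  -4.  82.  71.]
[252.17734526 191.53893251]
[[     0      0    512    384 196399]
 [   242    182     23     19    203]
 [   257    193      1      1      1]
 [   261    199      1      1      1]
 [   249    202      2      2      3]
 [   255    203      1      1      1]] [[255.50321539 191.50225816]
 [252.44334975 189.05418719]
 [257.         193.        ]
 [261.         199.        ]
 [249.66666667 202.33333333]
 [255.         203.        ]]
[0.59548295 0.1877658  0.16      ]
```

move_arm --pt "0.03 0.0 -0.001" --pt "0.06 0.0 -0.001" --pt "0.08 0.0 -0.001" --pt "0.09 0.0 -0.001" --pt "0.09 0.0 -0.001" --pt "0.09 0.0 -0.001" --twist '[0, 0, 0, 0, 0, 0]'

```text
time: 2.62
position: [0.5987, 0.1875, 0.1413]
tool_rot: [-64.1, 89.9, 25.8]
wrist_force: [-0.9, 0.5, 0.6]
gripper_width: 0.0868
```

move_arm --pt "0 0 0" --pt "0 0 0" --pt "0 0 0" --pt "0 0 0" --pt "0 0 0" --pt "0 0 0" --twist '[0, 0, 0, 0, 0, 0]' --fingers -1

```text
time: 3.38
position: [0.5982, 0.1872, 0.1401]
tool_rot: [15.2, 90.0, 105.1]
wrist_force: [0.4, -0.0, 0.1]
gripper_width: 0.035
```

```bash
python3 - <<'E'
from plan import *
cv2.imwrite("pics/s3.png",eyes.snapshot("side"))
print(ctrl.state()["tool_rot"])
q0=.07; p0=arc(q0); print(p0)
for q in np.append(np.arange(q0,1.5,.08),[1.5,1.54]):
    d=arc(q)-p0; print(round(q,2),[round(-d[2],4),round(-d[0],4),0])
rel([[.598,.1875,.141]],90)
E
```

```text
[ 2.58026723 89.99453966 92.49683631]
[0.59807858 0.1875     0.16019654]
0.07 [np.float64(-0.0), np.float64(-0.0), 0]
0.15 [np.float64(-0.0058), np.float64(0.0087), 0]
0.23 [np.float64(-0.0108), np.float64(0.0177), 0]
0.31 [np.float64(-0.0151), np.float64(0.0272), 0]
0.39 [np.float64(-0.0187), np.float64(0.037), 0]
0.47 [np.float64(-0.0214), np.float64(0.047), 0]
0.55 [np.float64(-0.0234), np.float64(0.0572), 0]
0.63 [np.float64(-0.0245), np.float64(0.0675), 0]
0.71 [np.float64(-0.0248), np.float64(0.0779), 0]
0.79 [np.float64(-0.0243), np.float64(0.0883), 0]
0.87 [np.float64(-0.0229), np.float64(0.0986), 0]
0.95 [np.float64(-0.0207), np.float64(0.1088), 0]
1.03 [np.float64(-0.0177), np.float64(0.1188), 0]
1.11 [np.float64(-0.0139), np.float64(0.1284), 0]
1.19 [np.float64(-0.0094), np.float64(0.1378), 0]
1.27 [np.float64(-0.0041), np.float64(0.1467), 0]
1.35 [np.float64(0.0019), np.float64(0.1553), 0]
1.43 [np.float64(0.0085), np.float64(0.1633), 0]
1.5 [np.float64(0.0148), np.float64(0.1698), 0]
1.54 [np.float64(0.0186), np.float64(0.1734), 0]
[-0.0009, 0.0002, 0.0003]
axes x [-0.  0. -1.] jaw ang 89.92
twist -0.08
t 3.42 [0.5982 0.1872 0.1401] F [-0.1  0.5 -0.4] w 0.0308 j [-30.  21.  11.  87.  -4.  72.  71.]
```

View pics/s3.png

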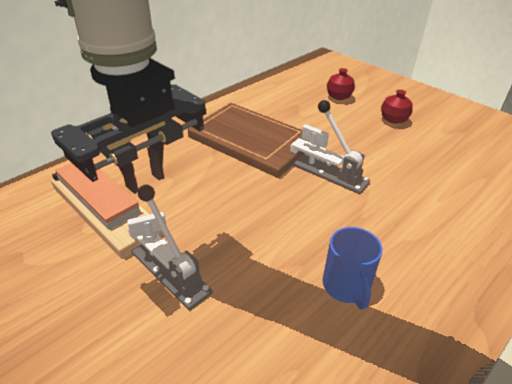

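```bash
python3 - <<'E'
from plan import *
cs=cam("side"); ct=cam("top")
for p in ([.598,.187,.140],[.598,.2,.140],[.598,.17,.14],[.598,.187,.16]): print(proj(cs,p),proj(ct,p))
s=ctrl.state();print(s["gripper_width"],s["position"],s["wrist_force"])
w=eyes.snapshot("wrist"); cv2.imwrite("pics/w4.png",w);cv2.imwrite("pics/s4.png",eyes.snapshot("side"));cv2.imwrite("pics/t4.png",eyes.snapshot("top"))
print(ctrl.state()["gripper_width"])
E
```

```text
[149.45140936 202.68308216] [147.02290161 187.44773899]
[142.25373116 206.60581656] [141.01088672 187.48923126]
[158.63810222 197.67662591] [154.91389417 187.39372676]
[147.52706715 192.76359842] [145.15511358 186.40967786]
0.030847471901986556 [0.59816793 0.18719637 0.1401453 ] [-0.10239834  0.46102044 -0.38896826]
0.018967546453234868
```

View pics/w4.png

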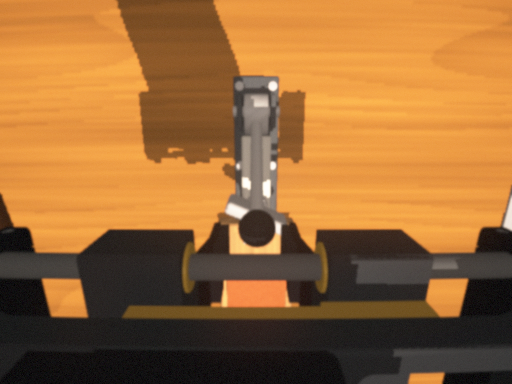

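View pics/s4.png

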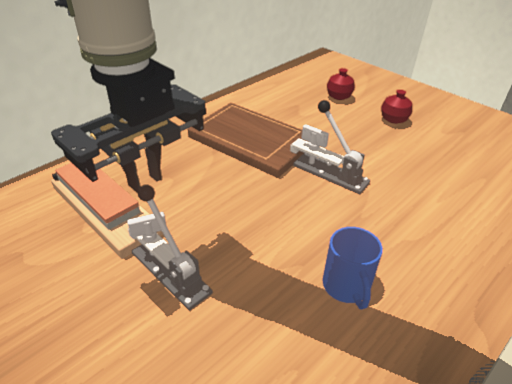

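View pics/t4.png

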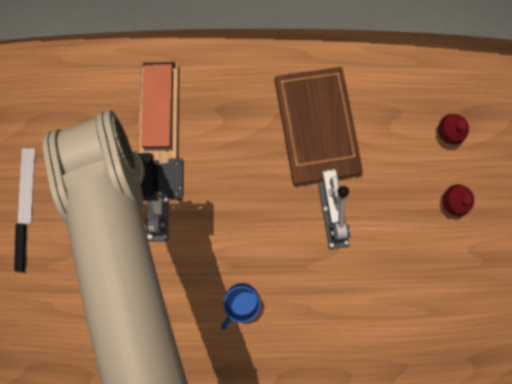

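```bash
python3 - <<'E'
import cv2
s=cv2.imread("pics/s4.png");w=cv2.imread("pics/w4.png");w1=cv2.imread("pics/w2.png")
g=lambda a:cv2.convertScaleAbs(a,alpha=2.2,beta=25)
cv2.imwrite("pics/s4z.png",g(cv2.resize(s[110:230,90:220],None,fx=4.8,fy=4.8,interpolation=cv2.INTER_CUBIC)))
cv2.imwrite("pics/w4z.png",g(cv2.resize(w[180:330,160:360],None,fx=4,fy=4,interpolation=cv2.INTER_CUBIC)))
E
```

```text
(no output)
```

View pics/s4z.png

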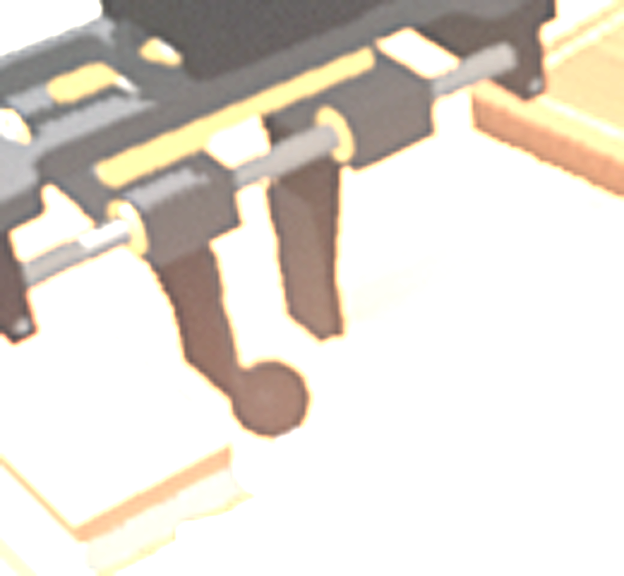

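View pics/w4z.png

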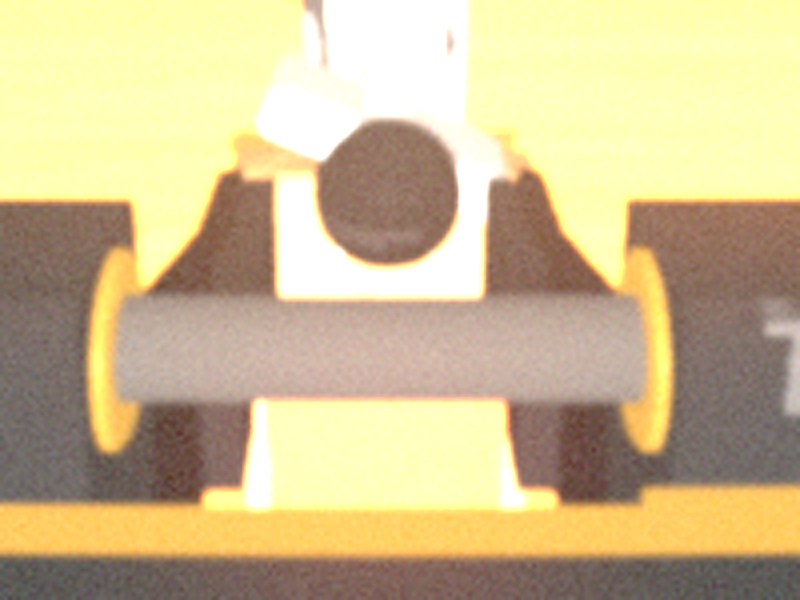

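move_arm --pt "0 0 0" --pt "0 0 0" --pt "0 0 0" --pt "0 0 0" --pt "0 0 0" --pt "0 0 0" --pt "0 0 0" --pt "0 0 0" --twist '[0, 0, 0, 0, 0, 0, 0, 0]' --fingers 1

```text
time: 4.58
position: [0.5982, 0.1872, 0.1402]
tool_rot: [-36.3, 90.0, 53.6]
wrist_force: [0.4, 0.1, 0.2]
gripper_width: 0.0853
```

move_arm --pt "0.01 0 0" --pt "0.02 0 0" --pt "0.03 0 0" --pt "0.04 0 0" --pt "0.04 0 0" --pt "0.04 0 0" --twist '[0, 0, 0, 0, 0, 0]'

```text
time: 5.32
position: [0.5984, 0.1873, 0.1004]
tool_rot: [-61.9, 90.0, 28.1]
wrist_force: [-0.1, 0.5, -0.0]
gripper_width: 0.0873
```

```bash
python3 - <<'E'
from plan import *
s=ctrl.state();print(s["gripper_width"],s["position"],s["wrist_force"])
w=eyes.snapshot("wrist"); t=eyes.snapshot("side")
g=lambda a:cv2.convertScaleAbs(a,alpha=1.7,beta=25)
a=g(cv2.resize(t[110:230,90:220],None,fx=3,fy=3));b=g(cv2.resize(w[180:330,160:360],None,fx=2,fy=2))
o=np.zeros((360,800,3),np.uint8);o[:a.shape[0],:a.shape[1]]=a;o[:300,400:800]=b;cv2.imwrite("pics/c5.png",o)
E
```

```text
0.0873105233441789 [0.59838571 0.18725972 0.10042497] [-0.07163676  0.53058993 -0.01324993]
```

View pics/c5.png

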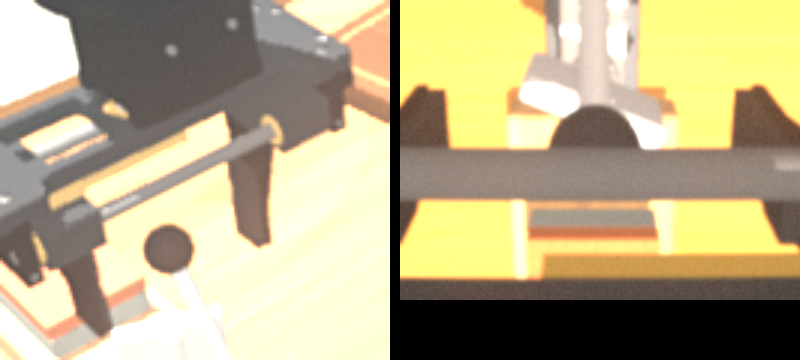

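move_arm --pt "0 0 0" --pt "0 0 0" --pt "0 0 0" --pt "0 0 0" --pt "0 0 0" --pt "0 0 0" --pt "0 0 0" --pt "0 0 0" --twist '[0, 0, 0, 0, 0, 0, 0, 0]' --fingers -1

```text
time: 6.42
position: [0.5981, 0.1885, 0.1002]
tool_rot: [-12.0, 89.9, 77.9]
wrist_force: [1.1, 5.0, -1.1]
gripper_width: 0.0238
```

```bash
python3 - <<'E'
from plan import *
s=ctrl.state();print(s["gripper_width"],s["position"],s["wrist_force"])
w=eyes.snapshot("wrist"); t=eyes.snapshot("side")
g=lambda a:cv2.convertScaleAbs(a,alpha=1.7,beta=25)
a=g(cv2.resize(t[110:230,90:220],None,fx=3,fy=3));b=g(cv2.resize(w[180:330,160:360],None,fx=2,fy=2))
o=np.zeros((360,800,3),np.uint8);o[:a.shape[0],:a.shape[1]]=a;o[:300,400:800]=b;cv2.imwrite("pics/c6.png",o)
E
```

```text
0.02375695035150599 [0.59812032 0.18847281 0.10016799] [ 1.05695068  5.01933813 -1.05521688]
```

View pics/c6.png

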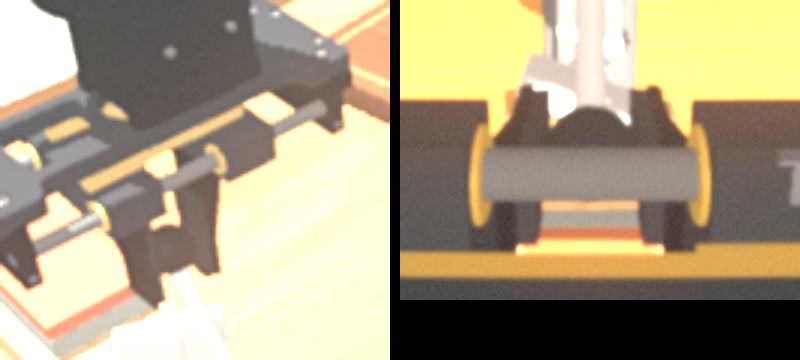

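move_arm --pt "-0.006 0.009 0" --pt "-0.011 0.018 0" --pt "-0.015 0.027 0" --pt "-0.019 0.037 0" --pt "-0.021 0.047 0" --pt "-0.023 0.057 0" --pt "-0.0245 0.0675 0" --pt "-0.025 0.078 0" --pt "-0.024 0.088 0" --pt "-0.023 0.0985 0" --twist '[0, 0, 0, 0, 0, 0, 0, 0, 0, 0]'

```text
time: 7.78
position: [0.5, 0.1884, 0.1234]
tool_rot: [-47.1, 89.9, 42.9]
wrist_force: [3.9, 7.3, -7.0]
gripper_width: 0.0235
```

move_arm --pt "0.002 0.01 0" --pt "0.005 0.02 0" --pt "0.009 0.03 0" --pt "0.0135 0.0395 0" --pt "0.019 0.048 0" --pt "0.025 0.057 0" --pt "0.0315 0.065 0" --pt "0.0375 0.071 0" --pt "0.042 0.0755 0" --pt "0.042 0.0755 0" --twist '[0, 0, 0, 0, 0, 0, 0, 0, 0, 0]'

```text
time: 9.02
position: [0.4259, 0.1886, 0.083]
tool_rot: [-57.2, 89.7, 32.8]
wrist_force: [0.1, 3.3, 10.3]
gripper_width: 0.0236
```

```bash
python3 - <<'E'
from plan import *
s=ctrl.state();print(s["gripper_width"],s["position"],s["wrist_force"],s["time"])
t=eyes.snapshot("side");cv2.imwrite("pics/s7.png",t)
E
```

```text
0.02355428242337785 [0.42586508 0.18856381 0.08303031] [ 0.05803949  3.32357928 10.28728064] 9.025
```

View pics/s7.png

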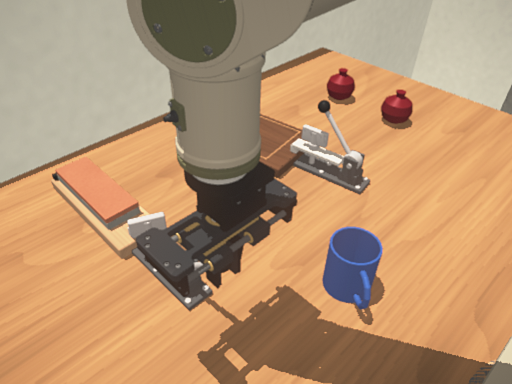

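move_arm --pt "0 0 0" --pt "0 0 0" --pt "0 0 0" --pt "0 0 0" --pt "0 0 0" --pt "-0.03 0 0" --pt "-0.06 0 0" --pt "-0.09 0 0" --pt "-0.09 0 0" --twist '[0, 0, 0, 0, 0, 0, 0, 0, 0]' --fingers 1

```text
time: 10.2
position: [0.4254, 0.1881, 0.1732]
tool_rot: [-57.2, 89.8, 32.7]
wrist_force: [-0.3, 0.7, -0.5]
gripper_width: 0.0871
```

```bash
python3 - <<'E'
from plan import *
s=ctrl.state();print(s["gripper_width"],s["position"],s["wrist_force"],s["time"])
t=eyes.snapshot("side");cv2.imwrite("pics/s8.png",t)
cv2.imwrite("pics/w8.png",eyes.snapshot("wrist"))
print(proj(cam("side"),arc(1.5)),proj(cam("wrist",s),arc(1.5)))
rel([[.6167,.1875,.13],[.6167,.1875,.033]],90+67.8)
E
```

```text
0.08711408687329857 [0.42536778 0.1880633  0.17324102] [-0.27051307  0.6984169  -0.54895598] 10.2
[222.33936058 262.48382766] [253.46063626 207.53168297]
[0.0408, -0.1927, 0.0004]
[0.1378, -0.1927, 0.0004]
axes x [-0.  0. -1.] jaw ang 89.92
twist -67.88
t 10.3 [0.424  0.1874 0.1708] F [-0.3  0.2 -0.1] w 0.0869 j [-36.  -1.   7. 108.   0.  73.  60.]
```

View pics/s8.png

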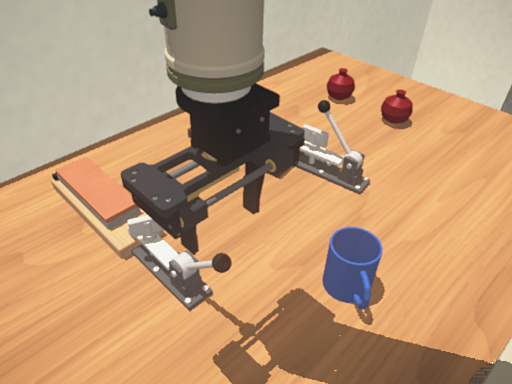

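View pics/w8.png

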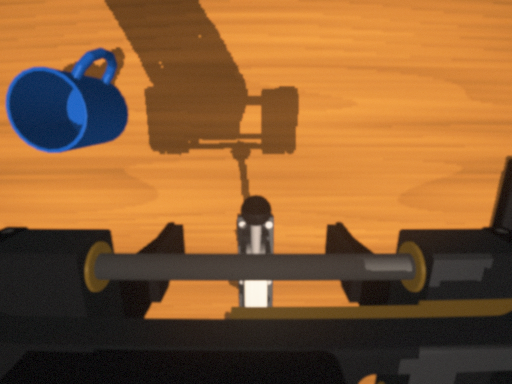

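move_arm --pt "0.004 -0.02 0" --pt "0.008 -0.04 0" --pt "0.012 -0.06 0" --pt "0.016 -0.08 0" --pt "0.02 -0.1 0" --pt "0.024 -0.12 0" --pt "0.03 -0.145 0" --pt "0.036 -0.17 0" --pt "0.041 -0.193 0" --pt "0.041 -0.193 0" --twist '[-7.5, -15, -22.5, -30, -37.5, -45, -52.5, -60, -68, -68]'

```text
time: 11.55
position: [0.6171, 0.1862, 0.1277]
tool_rot: [50.2, 89.8, -151.9]
wrist_force: [-0.6, -0.4, 0.0]
gripper_width: 0.0871
```

move_arm --pt "0 0 0" --pt "0 0 0" --twist '[0, 0]'

```text
time: 11.8
position: [0.6165, 0.1874, 0.1302]
tool_rot: [-14.9, 90.0, 143.0]
wrist_force: [0.2, 0.6, 0.5]
gripper_width: 0.087
```

```bash
python3 - <<'E'
from plan import *
s=ctrl.state();w=eyes.snapshot("wrist");cv2.imwrite("pics/w9.png",w)
np.save("s9.npy",np.r_[s["position"],s["tool_rot"]])
rel([[.6167,.1875,.13],[.6167,.1875,.033]],90+67.8)
E
```

```text
[0.0004, -0.0001, 0.0]
[0.0974, -0.0001, 0.0]
axes x [ 0.  0. -1.] jaw ang 157.89
twist 0.09
t 11.85 [0.6167 0.1874 0.1304] F [ 0.4 -0.1 -0.9] w 0.087 j [-26.  23.   7.  85.  -3.  72. 139.]
```

View pics/w9.png

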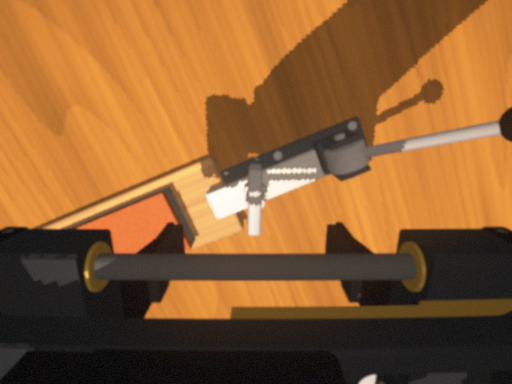

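move_arm --pt "0.025 0 0" --pt "0.05 0 0" --pt "0.07 0 0" --pt "0.085 0 0" --pt "0.096 0 0" --pt "0.096 0 0" --twist '[0, 0, 0, 0, 0, 0]'

```text
time: 12.6
position: [0.6169, 0.1871, 0.0336]
tool_rot: [38.4, 89.9, -163.6]
wrist_force: [0.6, -0.5, 1.1]
gripper_width: 0.087
```

```bash
python3 - <<'E'
from plan import *
s=ctrl.state();print(s["gripper_width"],s["position"],s["wrist_force"],s["time"])
w=eyes.snapshot("wrist"); t=eyes.snapshot("side")
g=lambda a:cv2.convertScaleAbs(a,alpha=1.5,beta=25)
a=g(cv2.resize(t[160:290,80:210],None,fx=3,fy=3));b=g(cv2.resize(w[150:350,160:360],None,fx=2,fy=2))
o=np.zeros((400,800,3),np.uint8);o[:a.shape[0],:a.shape[1]]=a;o[:400,400:800]=b;cv2.imwrite("pics/c10.png",o)
for z in (.06,.07,.08,.097): print(z,proj(cam("side"),[.6167,.1875,z]))
u=np.array([np.cos(np.radians(157.8)),np.sin(np.radians(157.8))])*.0435
for z in (.06,.07,.08): print(z,[proj(cam("side"),[.6167+k*u[0],.1875+k*u[1],z]).round(0) for k in (-1,1)])
E
```

```text
0.08701916915634744 [0.61685402 0.18707865 0.03358032] [ 0.55309351 -0.48364939  1.12459935] 12.6
0.06 [149.7707035  232.90374804]
0.07 [148.90514283 228.7139003 ]
0.08 [148.02335662 224.44490937]
0.097 [146.48577972 216.99958639]
0.06 [array([145., 216.]), array([155., 251.])]
0.07 [array([144., 212.]), array([155., 247.])]
0.08 [array([143., 208.]), array([154., 243.])]
```

View pics/c10.png

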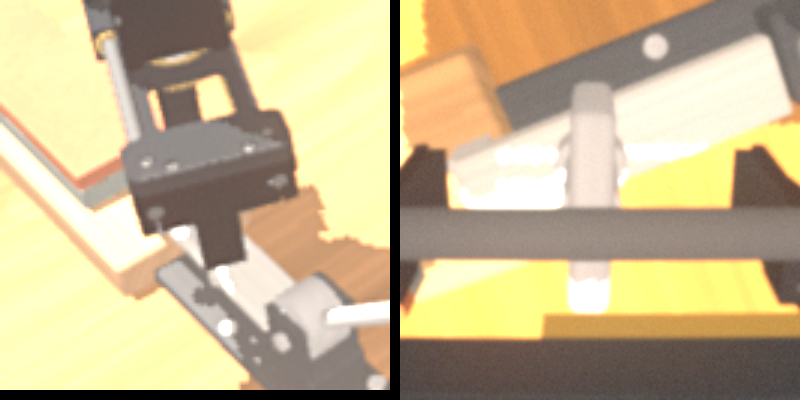

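move_arm --pt "0 0 0" --pt "0 0 0" --pt "0 0 0" --pt "0 0 0" --pt "0 0 0" --pt "0 0 0" --pt "0 0 0" --pt "0 0 0" --pt "0 0 0" --pt "0 0 0" --twist '[0, 0, 0, 0, 0, 0, 0, 0, 0, 0]' --fingers -1

```text
time: 13.95
position: [0.6168, 0.1873, 0.0341]
tool_rot: [14.7, 90.0, 172.6]
wrist_force: [-3.7, 0.1, 2.4]
gripper_width: 0.0118
```

move_arm --pt "0 0 0" --pt "0 0 0" --pt "0 0 0" --pt "0 0 0" --pt "0 0 0" --pt "0 0 0" --pt "0 0 0" --pt "0 0 0" --pt "0 0 0" --pt "0 0 0" --twist '[7, 14, 21, 28, 35, 42, 49, 56, 63, 68]'

```text
time: 15.2
position: [0.616, 0.1886, 0.0341]
tool_rot: [58.0, 89.9, 147.8]
wrist_force: [-6.0, 2.4, 3.5]
gripper_width: 0.0118
```

move_arm --pt "0 0 0" --pt "0 0 0" --pt "0 0 0" --twist '[0, 0, 0]'

```text
time: 15.58
position: [0.6161, 0.1886, 0.0342]
tool_rot: [54.3, 89.9, 144.3]
wrist_force: [-5.9, 2.6, 4.0]
gripper_width: 0.0118
```

```bash
python3 - <<'E'
from plan import *
s=ctrl.state();w=eyes.snapshot("wrist");cv2.imwrite("pics/w11.png",cv2.convertScaleAbs(w,alpha=1.3,beta=15))
rel([[.6167,.1875,.13]],90);print(s["ft_torque"])
E
```

```text
[-0.0959, -0.0005, -0.0009]
axes x [-0.002  0.001 -1.   ] jaw ang 89.98
twist -0.02
t 15.62 [0.616  0.1885 0.0341] F [-6.3  2.7  4.2] w 0.0121 j [-35.  29.  19.  91. -10.  62.  76.]
[ 0.61883344  1.33772342 -0.08465462]
```

View pics/w11.png

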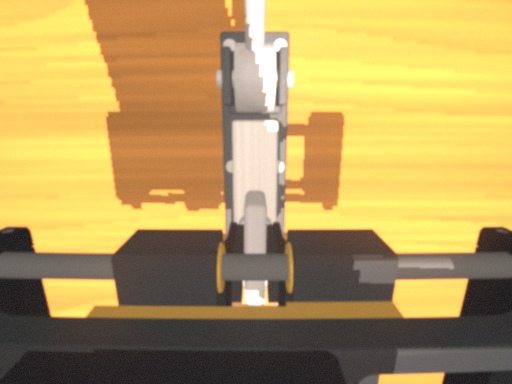

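move_arm --pt "0 0 0" --pt "0 0 0" --pt "0 0 0" --pt "0 0 0" --pt "0 0 0" --pt "-0.03 0 0" --pt "-0.06 0 0" --pt "-0.1 0 0" --pt "-0.1 0 0" --twist '[0, 0, 0, 0, 0, 0, 0, 0, 0]' --fingers 1

```text
time: 16.75
position: [0.6192, 0.1876, 0.1378]
tool_rot: [-66.7, 89.7, 23.2]
wrist_force: [0.7, 0.7, 0.6]
gripper_width: 0.0859
```

```bash
python3 - <<'E'
from plan import *
s=ctrl.state();w=eyes.snapshot("wrist");cv2.imwrite("pics/w12r.png",w)
np.save("s12.npy",np.r_[s["position"],s["tool_rot"]])
cv2.imwrite("pics/w12.png",cv2.resize(cv2.convertScaleAbs(w[60:240,190:320],alpha=1.0),None,fx=3.3,fy=3.3,interpolation=cv2.INTER_CUBIC))
rel([[.429,.1878,.19],[.429,.1878,.085]],90)
E
```

```text
[-0.0549, 0.1889, 0.0002]
[0.0501, 0.1892, 0.0]
axes x [ 0.003  0.001 -1.   ] jaw ang 89.91
twist -0.09
t 16.8 [0.6181 0.1874 0.1356] F [ 0.5 -0.5 -0.2] w 0.0863 j [-36.  24.  20.  85.  -8.  73.  75.]
```

View pics/w12.png

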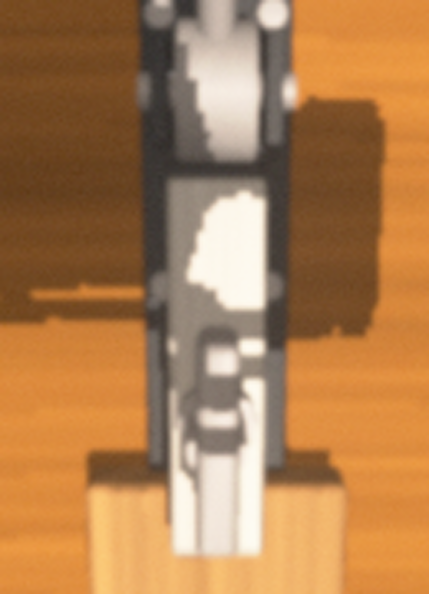

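move_arm --pt "-0.03 0.02 0" --pt "-0.05 0.05 0" --pt "-0.05 0.09 0" --pt "-0.05 0.13 0" --pt "-0.05 0.165 0" --pt "-0.05 0.19 0" --pt "-0.05 0.19 0" --pt "-0.05 0.19 0" --twist '[0, 0, 0, 0, 0, 0, 0, 0]' --fingers 1

```text
time: 17.8
position: [0.4275, 0.1873, 0.1837]
tool_rot: [139.4, 90.0, -130.6]
wrist_force: [0.2, -0.5, -0.1]
gripper_width: 0.0869
```

```bash
python3 - <<'E'
from plan import *
s=ctrl.state();w=eyes.snapshot("wrist");cv2.imwrite("pics/w13.png",w)
t=eyes.snapshot("top");cv2.imwrite("pics/t13.png",t)
rel([[.4285,.1878,.085]],90)
print(proj(cam("wrist",s),arc(1.5)))
m=(w.max(2)<60).astype(np.uint8); m[:172]=0;m[235:]=0;m[:,:225]=0;m[:,282:]=0
n,l,st,c=cv2.connectedComponentsWithStats(m);print(st,c)
E
```

```text
[0.0987, -0.0008, 0.0007]
axes x [-0.    -0.001 -1.   ] jaw ang 89.88
twist -0.12
t 17.9 [0.4277 0.1872 0.1837] F [ 0.6  0.1 -0.9] w 0.087 j [-46.  -2.  17. 107.   1.  74.  60.]
[254.49863882 201.55072595]
[[     0      0    512    384 196156]
 [   244    191     25     25    449]
 [   259    210      1      1      1]
 [   266    227      1      1      1]
 [   265    229      1      1      1]] [[255.49964314 191.47627399]
 [255.60356347 201.66146993]
 [259.         210.        ]
 [266.         227.        ]
 [265.         229.        ]]
```

View pics/w13.png

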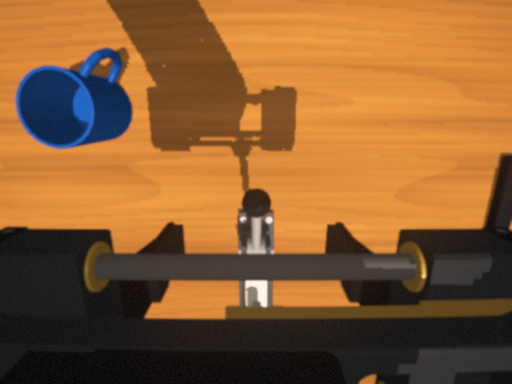

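Ball at (255.6,201.7), predicted (254.5,201.6). It sits where expected, so go down and grip.

move_arm --pt "0.03 0 0" --pt "0.06 0 0" --pt "0.085 -0.001 0" --pt "0.099 -0.001 0" --pt "0.099 -0.001 0" --pt "0.099 -0.001 0" --twist '[0, 0, 0, 0, 0, 0]'

```text
time: 18.65
position: [0.4288, 0.1877, 0.086]
tool_rot: [-55.9, 89.9, 34.0]
wrist_force: [-0.2, 0.9, 0.2]
gripper_width: 0.0871
```

move_arm --pt "0 0 0" --pt "0 0 0" --pt "0 0 0" --pt "0 0 0" --pt "0 0 0" --pt "0 0 0" --pt "0 0 0" --pt "0 0 0" --pt "0 0 0" --twist '[0, 0, 0, 0, 0, 0, 0, 0, 0]' --fingers -1

```text
time: 19.77
position: [0.4282, 0.1884, 0.0852]
tool_rot: [-24.3, 89.9, 65.6]
wrist_force: [1.3, 4.8, -2.8]
gripper_width: 0.0237
```

```bash
python3 - <<'E'
from plan import *
rel([[.4285,.1878,.085]],90)
p0=arc(1.5);prev=p0
for i,q in enumerate(np.append(np.arange(1.42,0,-.08),[0,-.04])):
    d=arc(q)-p0; print(round(q,2),[round(float(-d[2]),4),round(float(-d[0]),4)],[round(float(-(arc(q)-prev)[2]),4),round(float(-(arc(q)-prev)[0]),4)])
    if i==9: prev=arc(q)
E
```

```text
[0.0002, -0.0003, -0.0006]
axes x [ 0.001  0.001 -1.   ] jaw ang 89.96
twist -0.04
t 19.77 [0.4282 0.1884 0.0852] F [ 1.3  4.8 -2.8] w 0.0237 j [-46.   4.  17. 115.  -1.  62.  62.]
1.42 [-0.0072, -0.0075] [-0.0072, -0.0075]
1.34 [-0.0137, -0.0156] [-0.0137, -0.0156]
1.26 [-0.0196, -0.0242] [-0.0196, -0.0242]
1.18 [-0.0248, -0.0332] [-0.0248, -0.0332]
1.1 [-0.0293, -0.0426] [-0.0293, -0.0426]
1.02 [-0.0329, -0.0523] [-0.0329, -0.0523]
0.94 [-0.0358, -0.0623] [-0.0358, -0.0623]
0.86 [-0.0379, -0.0725] [-0.0379, -0.0725]
0.78 [-0.0392, -0.0828] [-0.0392, -0.0828]
0.7 [-0.0396, -0.0932] [-0.0396, -0.0932]
0.62 [-0.0392, -0.1036] [0.0004, -0.0104]
0.54 [-0.038, -0.1139] [0.0016, -0.0207]
0.46 [-0.036, -0.1241] [0.0037, -0.0309]
0.38 [-0.0331, -0.1341] [0.0065, -0.0409]
0.3 [-0.0295, -0.1438] [0.0102, -0.0506]
0.22 [-0.025, -0.1532] [0.0146, -0.0601]
0.14 [-0.0199, -0.1623] [0.0197, -0.0691]
0.06 [-0.014, -0.1709] [0.0256, -0.0777]
0.0 [-0.0092, -0.177] [0.0304, -0.0838]
-0.04 [-0.0058, -0.1809] [0.0338, -0.0877]
```

move_arm --pt "-0.007 -0.0075 0" --pt "-0.0135 -0.0155 0" --pt "-0.0195 -0.024 0" --pt "-0.025 -0.033 0" --pt "-0.029 -0.0425 0" --pt "-0.033 -0.052 0" --pt "-0.036 -0.062 0" --pt "-0.038 -0.0725 0" --pt "-0.039 -0.083 0" --pt "-0.0395 -0.093 0" --twist '[0, 0, 0, 0, 0, 0, 0, 0, 0, 0]'

```text
time: 21.02
position: [0.5203, 0.1884, 0.1241]
tool_rot: [73.5, 89.9, 163.5]
wrist_force: [-3.3, 3.8, -3.7]
gripper_width: 0.0236
```

move_arm --pt "0.0005 -0.0105 0" --pt "0.0015 -0.0205 0" --pt "0.0035 -0.031 0" --pt "0.0065 -0.041 0" --pt "0.01 -0.0505 0" --pt "0.0145 -0.06 0" --pt "0.0195 -0.069 0" --pt "0.0255 -0.0775 0" --pt "0.0305 -0.084 0" --pt "0.034 -0.088 0" --twist '[0, 0, 0, 0, 0, 0, 0, 0, 0, 0]'

```text
time: 22.28
position: [0.6073, 0.1885, 0.0913]
tool_rot: [73.3, 89.7, 163.3]
wrist_force: [-21.5, -0.1, 25.2]
gripper_width: 0.0238
```

move_arm --pt "0.001 -0.001 0" --pt "0.001 -0.001 0" --twist '[0, 0]'

```text
time: 22.52
position: [0.6078, 0.1885, 0.091]
tool_rot: [70.6, 89.7, 160.6]
wrist_force: [-17.7, 1.9, 19.1]
gripper_width: 0.0238
```

move_arm --pt "0 0 0" --pt "0 0 0" --pt "0 0 0" --pt "0 0 0" --pt "0 0 0" --pt "0 0 0" --pt "-0.03 0 0" --pt "-0.06 0 0" --pt "-0.1 0 0" --pt "-0.1 0 0" --twist '[0, 0, 0, 0, 0, 0, 0, 0, 0, 0]' --fingers 1

```text
time: 23.78
position: [0.612, 0.1876, 0.1933]
tool_rot: [-66.3, 89.7, 23.6]
wrist_force: [-0.4, 0.5, -0.1]
gripper_width: 0.0871
```

move_arm --pt "-0.03 0.04 0.02" --pt "-0.05 0.08 0.06" --pt "-0.05 0.12 0.11" --pt "-0.05 0.15 0.16" --pt "-0.05 0.17 0.21" --pt "-0.05 0.17 0.26" --pt "-0.05 0.17 0.28" --pt "-0.05 0.17 0.28" --twist '[0, 0, 0, 0, 0, 0, 0, 0]'

```text
time: 24.78
position: [0.4395, 0.4685, 0.238]
tool_rot: [136.2, 89.9, -133.8]
wrist_force: [-0.0, -1.0, 0.1]
gripper_width: 0.0871
```

```bash
python3 - <<'E'
from plan import *
s=ctrl.state();print(s["time"],s["position"],s["wrist_force"])
a=eyes.snapshot("side");b=eyes.snapshot("top")
ct,cs=cam("top"),cam("side")
def dark(im,x0,y0,x1,y1,th):
    m=(im.max(2)<th).astype(np.uint8); k=np.zeros_like(m);k[y0:y1,x0:x1]=m[y0:y1,x0:x1]
    n,l,st,c=cv2.connectedComponentsWithStats(k); i=1+np.argmax(st[1:,4]); return c[i],st[i]
bt=dark(b,135,170,157,195,90);bs=dark(a,125,178,160,212,100);print(bt,bs)
print("ball",tri([ray(ct,bt[0]),ray(cs,bs[0])]), "closed",arc(0))
for q in (0,.03,.07): print(q,proj(ct,arc(q)),proj(cs,arc(q)))
cv2.imwrite("pics/s15.png",a);cv2.imwrite("pics/t15.png",b)
cv2.imwrite("pics/t15z.png",cv2.resize(b[145:250,115:200],None,fx=5.6,fy=5.6,interpolation=cv2.INTER_CUBIC))
E
```

```text
24.775 [0.43953512 0.46848359 0.23802175] [-0.02505584 -1.04031158  0.13869373]
(array([145.49074074, 183.65740741]), array([140, 178,  11,  14, 108], dtype=int32)) (array([143.77884615, 193.3125    ]), array([136, 186,  17,  16, 208], dtype=int32))
ball (array([0.60509149, 0.18836116, 0.15515611]), [np.float64(0.00122153225917684), np.float64(0.001221532259176908)]) closed [0.60524927 0.1875     0.15459678]
0 [145.48408005 183.25631079] [145.07860955 193.37455287]
0.03 [145.22938776 184.55706268] [145.95658429 193.07898343]
0.07 [144.90103654 186.36344212] [147.19763302 192.78781505]
```

View pics/t15z.png

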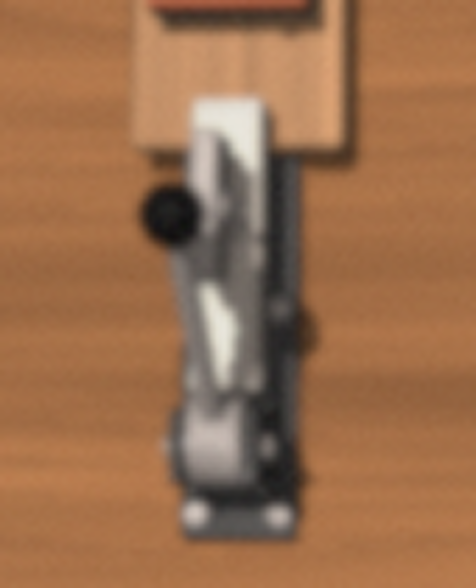

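View pics/s15.png

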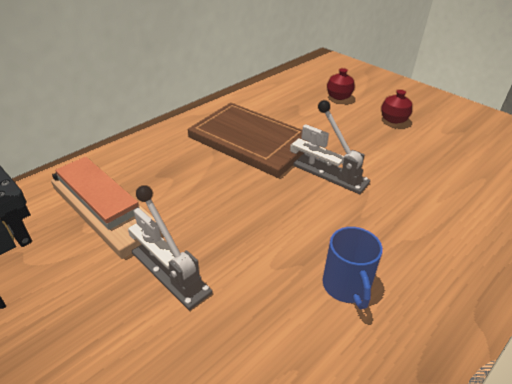

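```bash
python3 - <<'E'
from plan import *
w=cv2.imread("pics/w12r.png");a=np.load("s12.npy")
cm=cam("wrist",dict(position=a[:3],tool_rot=a[3:]))
g=w.max(2).astype(int) if 0 else cv2.cvtColor(w,cv2.COLOR_BGR2GRAY).astype(int)
for r in (198,204,210,214,218,222): print(r,g[r,238:276])
f=lambda x,y:(190+x/3.3-.35,60+y/3.3-.35)
for n,A,B,z in (("strapL",(165,180),(172,550),.049),("strapR",(268,180),(262,550),.049),("wingL",(201,450),(198,550),.097),("wingR",(238,450),(240,550),.097)):
    p,q=plane(cm,f(*A),z),plane(cm,f(*B),z); d=q-p
    print(n,p.round(4),q.round(4),np.degrees(np.arctan2(d[1],d[0])))
E
```

```text
198 [102  83  85 138 205 221 190 162 191 224 224 191 177 191 202 203 208 209
 211 211 210 206 195 188 202 231 244 248 250 248 240 203 151 125 121 119
 115 102]
204 [ 86  85  97 141 208 237 244 238 215 174 148 146 177 209 224 232 234 236
 236 237 236 233 221 212 225 243 249 250 250 248 237 196 130  95  86  88
  85  88]
210 [187 175 145 153 208 239 247 248 247 245 234 198 186 207 225 232 235 236
 234 234 234 229 220 208 223 242 249 250 250 248 237 208 192 188 192 194
 196 196]
214 [187 176 148 156 212 240 247 248 247 246 236 202 188 210 226 233 234 234
 234 233 234 229 217 208 222 242 249 250 250 248 238 209 194 192 194 196
 198 196]
218 [187 180 158 163 211 239 246 248 247 245 235 201 188 210 227 233 234 233
 233 233 232 227 217 215 233 245 250 250 251 248 236 204 189 191 192 194
 198 195]
222 [191 191 189 192 217 238 246 248 247 245 236 204 188 213 226 232 231 232
 231 231 229 224 212 212 231 245 250 250 250 249 236 206 188 192 193 196
 197 194]
strapL [0.547  0.1738 0.049 ] [0.6644 0.1742 0.049 ] 0.20339807990676442
strapR [0.547  0.2042 0.049 ] [0.6645 0.2038 0.049 ] -0.1974167743498727
wingL [0.6159 0.1845 0.097 ] [0.6445 0.1835 0.097 ] -1.9858162862213722
wingR [0.6159 0.1944 0.097 ] [0.6446 0.1951 0.097 ] 1.3867046171811424
```

```bash
python3 - <<'E'
from rig import ticket,ctrl
print(ticket.hand_in(),ctrl.state()["time"])
E
```

```text
the job is handed in; nothing more can be done
the job is handed in; nothing more can be done
```

The whetstone clamp is re-tensioned and the job was handed in, about 25 s into the 58 s allowed. I opened the lever to its stop, turned the wing nut 68° clockwise, and closed the lever to its stop again.

**Last checks**
- **Lever:** After release, the ball measured (0.605, 0.188, 0.155). The fully closed position is (0.605, 0.1875, 0.155).
- **Wing nut:** Before I closed the lever, the wing was in line with the strap to within about 1° (mean −0.3°). Its two edges read −2.0° and +1.4°, so that figure is no better than a degree or so. I did not measure the angle again afterwards, but the last top and side pictures show the wing still in line.
- **Contact:** The arm ended well clear of everything, and the board and its clamp were not approached. The highest wrist force I saw was about 33 N, when pushing the lever onto its closed stop.

**One disagreement:** The fingers really end about 40 mm short of the reported TCP. My first pinch therefore closed above the ball without touching it. The side and wrist pictures showed the gap, and I lowered all later grasps by about 40 mm. They then held at the expected widths.

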